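# Find the crossed screw on the stop block

## Task

The two bar knobs on the saw table's stop block have only just been started by hand, and one of the two screws is cross-threaded; nobody knows which. Screw the sound one in clockwise until it comes home and leave it snug, but never force either screw: if one binds early, stop at once. Turn the crossed one back out anticlockwise to its stop, and leave the things lying round the block where they are.

Things in the scene. Friction and masses are not known exactly. Their poses are not given: they have to be found in the camera images.
- stop_block: the stop block, fixed to the worktop: aluminium base plate 90 x 250 x 10 mm with a strip of light wood along its far (+x) edge, top 50 mm up. Origin at the centre of the underside of the plate; x across the block towards the wooden strip, y along it, z up. The screw axes are at y = +70 mm (knob a) and y = -70 mm (knob b), x = 0.
- threads: the grey block on the base plate, 64 x 216 mm, its top 45 mm above the worktop; it holds both threaded holes. Origin and axes as stop_block. Where a screw binds or is home, resistance climbs springily by 2 N m per rad on top of the friction; 0.45 N m of climb ruins it. Let go, it springs back until friction holds the rest (0.1 rad), so a climb of 0.15 to 0.35 N m at home leaves it snug.
- knob_a: the +y (left) knob: a black bar 60 x 15 mm, 26 mm tall, on a 30 mm hub, a white dot on top of one end. Origin on the screw axis, level with the worktop at turn 0; z up along the screw, x along the bar away from the dot. The bar spans 68 to 94 mm above the origin; pinch it across its 15 mm thickness.
- knob_b: the -y (right) knob: a black bar 60 x 15 mm, 26 mm tall, on a 30 mm hub, a white dot on top of one end. Origin on the screw axis, level with the worktop at turn 0; z up along the screw, x along the bar away from the dot. The bar spans 68 to 94 mm above the origin; pinch it across its 15 mm thickness.
- knob_a_grip (a point): centre of knob a's bar, 82 mm above the worktop at turn 0: the point to pinch; same axes as the knob
- knob_b_grip (a point): centre of knob b's bar, 82 mm above the worktop at turn 0: the point to pinch; same axes as the knob
- turn_a (a joint): turn of knob a (rad), clockwise from above (screwing in) positive; 0: bar along the stop block's x, dot to -x. Starts between -0.08 and 0.08; anticlockwise stop (backed out) at -0.5. Steady friction about 0.2 N m; sinks 2 mm per rad. A crossed thread starts to bind somewhere from 0.25 to 0.6; a sound one runs freely until it comes home somewhere from 0.9 to 1.26.
- turn_b (a joint): turn of knob b (rad), clockwise from above (screwing in) positive; 0: bar along the stop block's x, dot to -x. Starts between -0.08 and 0.08; anticlockwise stop (backed out) at -0.5. Steady friction about 0.2 N m; sinks 2 mm per rad. A crossed thread starts to bind somewhere from 0.25 to 0.6; a sound one runs freely until it comes home somewhere from 0.9 to 1.26.
- spare_knob: loose black star knob, 46 mm across, 28 mm tall, lying in front of the block; origin under its centre; leave it alone
- hex_key: loose black hex key, 114 x 40 x 8 mm, lying behind the block; origin under its centre; leave it alone
- spanner: loose steel open-ended spanner, 158 x 39 x 8 mm, lying behind the block; origin under its centre; leave it alone

How it is judged (in metres and radians):
At the end, for the whole second after the job is handed in: One screw, the sound one, is home: turned past 0.8 rad and snug, its thread still pressing with more than 3 N (about 0.075 N m) after release. The other, the crossed one, is backed out, below -0.35 rad (its stop is at -0.5). Both knobs at rest (((value of joint turn_a above 0.8 rad and contact force between knob_a and threads above 3 N and value of joint turn_b below -0.35 rad) or (value of joint turn_b above 0.8 rad and contact force between knob_b and threads above 3 N and value of joint turn_a below -0.35 rad)) and velocity of joint turn_a between -0.05 and 0.05 rad/s and velocity of joint turn_b between -0.05 and 0.05 rad/s); the robot touches nothing.
It fails at once if screw a is forced: more than 18 N in its thread (a resistance climb of 0.45 N m) (contact force between knob_a and threads above 18 N).
It fails at once if screw b is forced: more than 18 N in its thread (a resistance climb of 0.45 N m) (contact force between knob_b and threads above 18 N).
It fails at once if the spare knob is moved by more than 30 mm (distance of spare_knob from where it was at the start of the episode above 0.03 m).
It fails at once if the hex key is moved by more than 30 mm (distance of hex_key from where it was at the start of the episode above 0.03 m).
It fails at once if the spanner is moved by more than 30 mm (distance of spanner from where it was at the start of the episode above 0.03 m).
It also fails if it takes over 67 s, if anything falls off the work surface, if the arm or the gripper's body presses on something with over 40 N, if the wrist force passes 120 N, or if a joint passes its speed limit or range.

## Robot

A 6-joint arm with a two-finger parallel gripper is mounted at the origin on a cart in front of the work surface, level with it; the furniture and walls round the work are solid. World frame = base frame: x ahead of the robot, y to its left, z up, the work surface at z = 0. Lengths are in mm, angles in rad, forces in N, time in s.
With the tool pointing down it reaches from about 350 to 875 mm from the base axis. Payload 4.2 kg.
Tool frame: the origin (TCP) lies midway between the tips of the shut fingers; the grasp point (between the pads) lies arm.grip_depth behind it (arm.grip_depth is the distance from the TCP to the grasp point, in mm); z points along the fingers, y is the direction in which the jaws open and shut (so a half turn about z gives the same grasp; the last joint's range is limited). The gripper opens to 85 mm and grips with 20 to 120 N. Pads are 22 mm wide; open, the fingers measure 114 mm over their backs; the gripper's body (76 mm by 85 mm) begins 54 mm behind the grasp point. The pads swing forward as they close: fully open they stand 13 mm farther back than shut.
Start: joints at [1.489, 0.385, 0.008, 0, -1.194, -0.259], TCP at [208.868, 589.044, 231.312] pointing down, gripper open.
Joint ranges: [-3.14, 3.14], [-1.21, 2.06], [-1.07, 1.41], [-3.16, 2.05], [-2.99, -0.16], [-3.1, 3.1]. Speed limits (rad/s): [2.79, 2.79, 3.14, 3.14, 3.14, 3.14].

## Interface

Orientations are given as a unit quaternion [x, y, z, w].
In Python, from bench import arm gives the robot as it stands.
- The arm moves only by the tool play_rows, never from a script. Its argument "motion" is one flat list of numbers, 7 for each row, row after row: the opening in per cent of the stroke, from 0 (shut) to 100 (fully open), then the shift along the world's x, y, z in cm, then the turn, a rotation vector about the world's x, y, z in degrees. A call has 1 to 5 rows; each row is the pose to reach, as a shift and turn from the pose commanded when the call began; what a row does not reach only later rows make up. A row lasts 1/8 s, in which the tool goes at most 62.5 mm and 10.7 degrees, less where a joint would pass 70% of its speed; a pose out of reach is approached as far as the arm can. A call with a gripper value outside its range is refused whole. The fingers move at their own pace and stop on an object; the grip force is fixed at half the most. Time passes only in rows, so rows that repeat a pose let the fingers close. It gives the time, the measured TCP pose, the force and the opening at its end, in the units of the state.
- arm.read_state(): the state, without advancing time (a new reading comes with each control period).
- arm.get_image(name): name is "side" or "top" or "wrist"; returns (picture, depth): 420x560x3 uint8, red, green, blue; 420x560 float32, mm along the optical axis (not along the pixel's ray), 0 where there is no reading.
- arm.camera_info(name): a dict with "fovy" (degrees; the focal length in pixels is half the picture's height over the tangent of half this angle, whatever the lens; pixels are square), "cx", "cy" (the principal point, pixels), "R" (3x3) and "t" (3): a world point X has camera coordinates R X + t. Camera axes: x right, y down, z forward; pixel columns grow to the right and rows downward; lengths in mm; the calibration is good to about 2 mm. A picture is of the moment at which its call begins: read the wrist's pose just before it. camera_info takes no time and is no camera call; for the wrist camera it gives the pose at the moment of the call.
- arm.job_done(): hands the job in, once; it reports no verdict.
Trained networks look in the newest picture that a camera, given by its name, has taken for a name from the list of things; names that differ only in an ending like _2 or _b are one class to them, and where a whole thing is asked for, a point or a joint stands for the part that bears it (a point fixed in the world has none). Each returns a list of dicts, best first, with "confidence" (0 to 1); they miss things now and then, are a little off and sometimes report something else, mostly with a low value. They report only what shows in the picture. A call takes as long as a camera call.
- arm.outline_of(thing, camera): "mask" (420x560 bool, what is visible of it) and "extent" ([left, top, width, height] in pixels, round what is visible of it).
- arm.place_of(thing, camera): "uv" ([column, row] in pixels: a listed point, or the origin of a listed thing).
The state is a dict: "clock": time; "joints": joint angles; "joint_vel": joint speeds; "joint_efforts": joint torques, N m; "position": TCP position; "ee_rot": TCP orientation; "contact_force": force on the tool from outside, world axes, zero at the start; "wrist_torque": the same for the moment, N m; "gripper_width": finger opening in mm.
Only numpy, scipy, OpenCV 4.12 (cv2) and the standard library are available. Lean on these libraries where they do the work, as an engineer would, in place of code of your own. Each camera call takes 0.05 s, during which the arm holds its last target.

## Working session

There is one attempt and no reset: what is moved stays moved. The work goes in short steps, Python scripts to look and compute and a tool call to move; the robot and the scene stay as the last step left them, time stands still between calls to the robot, and variables do not carry over. Pictures are saved under pics/ and viewed, and the job is handed in when it is done.

Besides the shell and the picture viewer there is one more tool, called after "Emit:" by a JSON object that holds its "api" and its "payload", one argument or row to a line. play_rows: Moves the arm, as the interface text tells. Its arguments: {"type":"object","properties":{"motion":{"type":"array","items":{"type":"number"}}},"required":["motion"]}

```bash
ls; mkdir -p pics; cat > h.py <<'E'
import numpy as np, cv2
from bench import arm
def save(n,im): cv2.imwrite(n, cv2.cvtColor(im,cv2.COLOR_RGB2BGR))
def K(info):
    f=210/np.tan(np.radians(info['fovy'])/2); return f,info['cx'],info['cy']
def back(info,uv,z=None,depth=None):
    f,cx,cy=K(info);R=np.array(info['R']);t=np.array(info['t'])
    d=np.array([(uv[0]-cx)/f,(uv[1]-cy)/f,1.0])
    if depth is not None: return R.T@(d*depth-t)
    o=-R.T@t; w=R.T@d
    return o+w*(z-o[2])/w[2]
E
python3 - <<'E'
from h import *
s=arm.read_state();print(s, arm.grip_depth)
for n in ['top','side','wrist']:
    im,d=arm.get_image(n);save(f'pics/{n}0.png',im);np.save(f'{n}d0.npy',d);np.save(f'{n}i0.npy',im)
    i=arm.camera_info(n);print(n,i)
    for th in ['knob_a_grip','knob_b_grip','stop_block']:
        r=arm.place_of(th,n);print(th,r)
E
```

```text
pics
{'clock': 0.0, 'joints': array([ 1.48862397e+00,  3.85561253e-01,  6.61032872e-03, -5.09357167e-04,
       -1.19400293e+00, -2.58603870e-01]), 'joint_vel': array([ 0.00100614, -0.00102124, -0.0007828 , -0.00053175, -0.00043126,
        0.00281749]), 'joint_efforts': array([ 6.10236275e-04, -3.92289805e+01,  1.88401115e+01,  4.18621615e+00,
       -4.59780349e-03, -4.90217360e-06]), 'position': array([208.66774259, 588.50777277, 230.21115265]), 'ee_rot': array([ 9.85502493e-01, -1.69657351e-01, -1.40750267e-04,  1.09542546e-03]), 'contact_force': array([ 0.83789662,  0.32048775, -0.49175204]), 'wrist_torque': array([ 0.06750564,  0.03313728, -0.03365159]), 'gripper_width': 85.474547707761} 18.700000000000003
top {'fovy': 48.275278688792255, 'cx': 283.68731088876166, 'cy': 211.1261644063559, 'R': array([[-0.02313222, -0.99897645,  0.03887101],
       [-0.99514966,  0.01929017, -0.09646261],
       [ 0.09561405, -0.04091387, -0.9945773 ]]), 't': array([ 77.30204712, 599.17926274, 856.61829345])}
knob_a_grip [{'uv': [213.9, 248.3], 'confidence': 0.75}]
knob_b_grip [{'uv': [293.8, 22
[... 303 characters left out ...]
73],
       [-0.17345322,  0.61324909, -0.77060984],
       [ 0.23692925, -0.73350563, -0.63705104]]), 't': array([605.83227328, 112.03306885, 831.55088887])}
knob_a_grip [{'uv': [307.2, 245.4], 'confidence': 0.66}]
knob_b_grip [{'uv': [300.7, 197.8], 'confidence': 0.92}]
stop_block [{'uv': [305.3, 247.6], 'confidence': 0.98}]
wrist {'fovy': 59.45176524286278, 'cx': 283.2261363098118, 'cy': 211.25128525774116, 'R': array([[-3.34218406e-01, -9.42495514e-01, -5.13564404e-04],
       [-8.94384402e-01,  3.16985757e-01,  3.15589246e-01],
       [-2.97278656e-01,  1.05935059e-01, -9.48895760e-01]]), 't': array([625.65446444, -40.56258382, 380.10143973])}
knob_a_grip []
knob_b_grip []
stop_block []
```

View pics/top0.png

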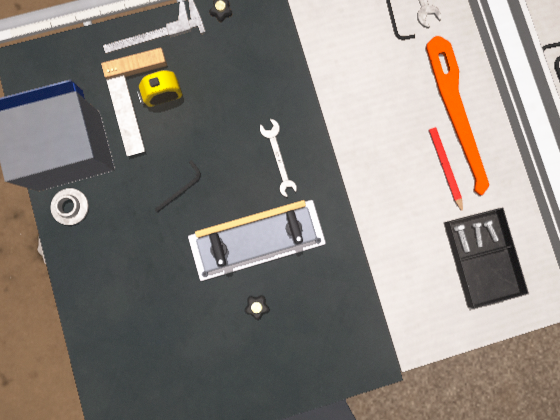

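View pics/side0.png

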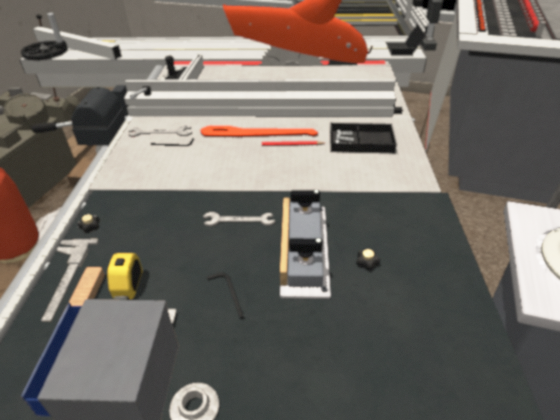

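```bash
python3 - <<'E'
from h import *
t=arm.camera_info('top');s=arm.camera_info('side')
def tri(u,v):
    A=[];b=[]
    for i,p in((t,u),(s,v)):
        f,cx,cy=K(i);R=np.array(i['R']);tt=np.array(i['t'])
        for k,c in((0,(p[0]-cx)/f),(1,(p[1]-cy)/f)):
            A.append(R[k]-c*R[2]);b.append(c*tt[2]-tt[k])
    x,r,_,_=np.linalg.lstsq(np.array(A),np.array(b),rcond=None);return x,r
print(tri([213.9,248.3],[307.2,245.4]));print(tri([293.8,229.2],[300.7,197.8]));print(tri([255.8,236.4],[305.3,247.6]))
for n,z in(([213.9,248.3],82),([293.8,229.2],82),([255.8,236.4],0)):print(back(t,n,z))
for n,z in(([307.2,245.4],82),([300.7,197.8],82),([305.3,247.6],0)):print(back(s,n,z))
E
```

```text
(array([530.23034118, 189.188589  ,  86.9972798 ]), array([10.92162374]))
(array([569.92364749,  50.95087435,  78.58041373]), array([93.17227961]))
(array([551.94171846, 117.66775127,   6.77234315]), array([20.24167048]))
[532.61867307 190.20775128  82.        ]
[563.0687687   49.67225921  82.        ]
[555.35682638 118.42341596   0.        ]
[529.09637118 183.90986851  82.        ]
[575.56869611  56.26369071  82.        ]
[550.40891395 110.60573369   0.        ]
```

```bash
python3 - <<'E'
from h import *
im=np.load('topi0.npy');d=np.load('topd0.npy');t=arm.camera_info('top')
c=im[190:290,180:335];save('pics/z0.png',cv2.resize(c,None,fx=5,fy=5,interpolation=cv2.INTER_CUBIC))
for th in ['stop_block','threads','knob_a','knob_b','spare_knob','hex_key','spanner']:
    for r in arm.outline_of(th,'top')[:2]:
        m=r['mask'].astype(np.uint8);print(th,r['confidence'],r['extent'],m.sum())
        v,u=np.nonzero(m)
        P=np.array([back(t,(a,b),depth=d[b,a]) for a,b in zip(u,v) if d[b,a]>0])
        print(' z pct',np.percentile(P[:,2],[5,25,50,75,95]).round(1),'med',np.median(P,0).round(1))
        q=P[:,:2].astype(np.float32);print(cv2.minAreaRect(q))
E
```

```text
stop_block 0.74 [184.2, 202.2, 139.0, 83.1] 6362
 z pct [ 7.6 40.5 44.  46.7 92.4] med [547.8 118.8  44. ]
((547.5936889648438, 117.09895324707031), (91.66432189941406, 254.35348510742188), 15.210628509521484)
stop_block 0.7 [155.9, 160.8, 47.4, 48.5] 324
 z pct [-1.3  4.   5.6  6.8  8.4] med [650.9 254.7   5.6]
((649.1912841796875, 262.4192199707031), (34.21128463745117, 117.11434173583984), 54.81916427612305)
threads 0.58 [194.3, 208.2, 120.8, 62.7] 3274
 z pct [41.3 42.9 44.  45.1 46.6] med [547.7 117.3  44. ]
((548.0614624023438, 119.65983581542969), (65.44002532958984, 221.4817657470703), 15.122756004333496)
knob_a 0.97 [208.5, 230.3, 16.8, 37.0] 366
 z pct [67.8 89.3 92.  93.5 95. ] med [529.4 183.5  92. ]
((530.1409301757812, 185.24166870117188), (57.888160705566406, 26.429359436035156), 3.227215528488159)
knob_a 0.8 [284.2, 210.9, 21.3, 33.9] 374
 z pct [66.7 88.4 91.9 93.5 94.8] med [566.1  50.3  91.9]
((567.5570068359375, 49.949562072753906), (60.478981018066406, 28.19722557067871), 31.004005432128906)
knob_b 0.97 [208.5, 230.3, 16.8, 37.0] 366
 z pct [67.8 89.3 92.  93.5 9
[... 242 characters left out ...]
068359375, 49.949562072753906), (60.478981018066406, 28.19722557067871), 31.004005432128906)
spare_knob 0.64 [244.6, 296.2, 26.8, 21.3] 411
 z pct [12.5 16.8 18.9 21.9 28.6] med [423.6 119.8  18.9]
((421.59521484375, 119.2013931274414), (42.43688201904297, 43.202308654785156), 0.5543783903121948)
hex_key 0.58 [154.5, 160.5, 46.0, 50.1] 299
 z pct [-0.1  4.4  5.8  6.9  8.5] med [647.4 258.9   5.8]
((648.02734375, 264.28570556640625), (33.22264099121094, 116.96926879882812), 52.79933547973633)
spanner 0.89 [260.8, 119.6, 34.5, 80.3] 709
 z pct [-1.1  4.9  6.5  7.9  9.7] med [715.5  72.7   6.5]
((708.7032470703125, 69.67407989501953), (152.5048370361328, 40.629947662353516), 16.985292434692383)
```

View pics/z0.png

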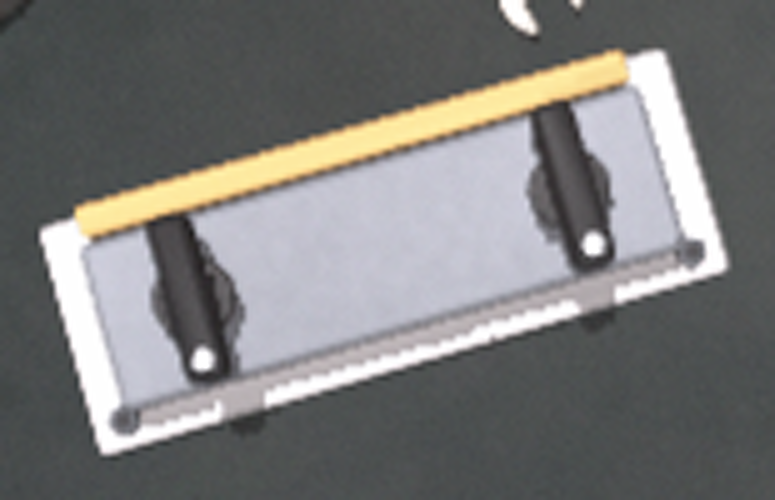

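```bash
cat >> h.py <<'E'
def bars(n,im=None,d=None,info=None,zmin=86):
    if d is None: im,d=arm.get_image(n)
    info=info or arm.camera_info(n)
    f,cx,cy=K(info);R=np.array(info['R']);t=np.array(info['t'])
    v,u=np.mgrid[0:420,0:560]
    P=np.stack([(u-cx)/f*d,(v-cy)/f*d,d],-1)-t
    W=P@R   # R^T (p-t)
    out=[]
    for nm,c in (('a',(530,185)),('b',(566.5,50))):
        m=(d>0)&(W[...,2]>zmin)&(W[...,2]<100)&(np.hypot(W[...,0]-c[0],W[...,1]-c[1])<45)
        if m.sum()<20: continue
        q=W[m]; 
        (x,y),(w,h),a=cv2.minAreaRect(q[:,:2].astype(np.float32))
        mu=q[:,:2].mean(0); e,V=np.linalg.eigh(np.cov(q[:,:2].T)); ax=V[:,1]; ax=ax*np.sign(ax[0])
        out.append((nm,m.sum(),(round(x,1),round(y,1)),(round(w,1),round(h,1)),round(a,1),'mean',mu.round(1),'yaw',round(np.degrees(np.arctan2(ax[1],ax[0])),1),'z',np.median(q[:,2]).round(1)))
    return im,d,W,out
E
python3 - <<'E'
from h import *
_,d,W,o=bars('top',np.load('topi0.npy'),np.load('topd0.npy'))
for x in o: print(x)
for c in ((529.8,184.7),(566.5,49.8)):
    r=np.hypot(W[...,0]-c[0],W[...,1]-c[1]); z=W[...,2][(r<18)&(W[...,2]>48)]
    print(np.histogram(z,bins=range(48,100,3)))
# threads top plate fit
m=(abs(W[...,2]-44.5)<3)&(np.hypot(W[...,0]-548,W[...,1]-117.5)<140)
print(W[m].mean(0), cv2.minAreaRect(W[m][:,:2].astype(np.float32)))
E
```

```text
('a', np.int64(302), (530.3, 184.5), (59.7, 15.2), 14.7, 'mean', array([530.2, 184.1]), 'yaw', np.float64(15.0), 'z', np.float64(92.6))
('b', np.int64(290), (566.7, 49.5), (59.7, 15.0), 15.6, 'mean', array([566.6,  49.8]), 'yaw', np.float64(15.6), 'z', np.float64(92.6))
(array([ 0,  0,  0,  0,  0,  5, 44, 24,  3,  3,  2,  2,  3, 13, 99, 66,  3]), array([48, 51, 54, 57, 60, 63, 66, 69, 72, 75, 78, 81, 84, 87, 90, 93, 96,
       99]))
(array([ 1,  0,  0,  0,  0,  4, 43, 22,  4,  1,  2,  1,  3, 17, 79, 77,  1]), array([48, 51, 54, 57, 60, 63, 66, 69, 72, 75, 78, 81, 84, 87, 90, 93, 96,
       99]))
[549.54463059 117.92187242  44.2659569 ] ((554.9010620117188, 118.64567565917969), (77.15081024169922, 215.32473754882812), 15.068915367126465)
```

Emit:
{"api": "play_rows", "payload": {
  "motion": [100,3,-3.8,0,0,0,7,100,6.8,-8.6,0,0,0,14,100,10.6,-13.4,0,0,0,21,100,14.4,-18.2,0,0,0,28,100,18.2,-23,0,0,0,34.6]
}}

```text
clock: 1.58
position: [391.8, 357.5, 231.7]
ee_rot: [0.991, 0.133, 0.0, -0.0]
contact_force: [1.6, 0.5, 0.4]
gripper_width: 85.1
```

Emit:
{"api": "play_rows", "payload": {
  "motion": [100,3.8,-4.8,-1,0,0,0,100,7.6,-9.6,-2,0,0,0,100,11.4,-14.4,-3,0,0,0,100,14,-17.4,-5,0,0,0,100,14,-17.4,-5,0,0,0]
}}

```text
clock: 2.2
position: [531.2, 182.4, 179.4]
ee_rot: [0.992, 0.129, -0.002, 0.001]
contact_force: [-0.3, 0.4, 0.4]
gripper_width: 85.2
```

```bash
python3 - <<'E'
from h import *
for k in range(4):
    s=arm.read_state();print(s['position'].round(2),np.degrees(2*np.arctan2(s['ee_rot'][1],s['ee_rot'][0])).round(2),s['wrist_torque'].round(3),s['joints'].round(3))
    im,d,W,o=bars('wrist')
    for x in o: print(x)
save('pics/w1.png',im)
E
```

```text
[531.23 182.38 179.39] 14.81 [ 0.075 -0.013  0.003] [ 0.619  0.323 -0.223 -0.    -1.028  1.21 ]
('a', np.int64(1910), (532.8, 186.1), (58.8, 14.7), 15.3, 'mean', array([534.7, 186.4]), 'yaw', np.float64(15.2), 'z', np.float64(94.6))
('b', np.int64(2318), (569.0, 51.5), (59.9, 15.5), 15.0, 'mean', array([570.7,  53.8]), 'yaw', np.float64(15.4), 'z', np.float64(94.3))
[531.13 183.83 180.52] 14.93 [-0.037 -0.049  0.033] [ 0.621  0.321 -0.223  0.    -1.028  1.21 ]
('a', np.int64(1873), (532.8, 185.6), (59.2, 15.0), 14.8, 'mean', array([534.6, 186. ]), 'yaw', np.float64(15.3), 'z', np.float64(94.3))
('b', np.int64(2264), (569.3, 51.3), (59.2, 15.4), 16.1, 'mean', array([570.6,  53.4]), 'yaw', np.float64(15.2), 'z', np.float64(93.9))
[531.04 184.82 181.33] 15.03 [ 0.027 -0.011  0.04 ] [ 0.623  0.32  -0.222  0.    -1.028  1.21 ]
('a', np.int64(1891), (532.7, 185.1), (59.3, 14.9), 14.7, 'mean', array([534.5, 185.8]), 'yaw', np.float64(14.7), 'z', np.float64(93.9))
('b', np.int64(2225), (568.9, 50.9), (59.7, 15.2), 15.6, 'mean', array([570.3,  52.9]), 'yaw', np.float64(15.3), 'z', np.float64(93.7))
[530.94 185.55 181.82] 15.1 [0.063 0.048 0.   ] [ 0.624  0.32  -0.222  0.    -1.028  1.21 ]
('a', np.int64(1890), (532.6, 184.8), (59.4, 15.0), 14.8, 'mean', array([534.4, 185.5]), 'yaw', np.float64(14.7), 'z', np.float64(93.7))
('b', np.int64(2205), (568.7, 50.5), (59.9, 15.8), 16.3, 'mean', array([570.3,  52.5]), 'yaw', np.float64(15.3), 'z', np.float64(93.4))
```

View pics/w1.png

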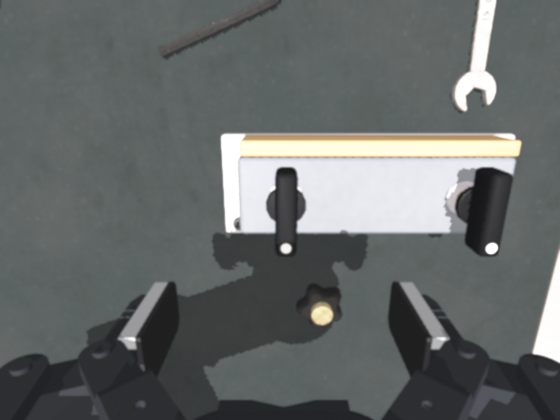

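Emit:
{"api": "play_rows", "payload": {
  "motion": [100,0.05,-0.04,-4,0,0,0,100,0.05,-0.04,-8,0,0,0,100,0.05,-0.04,-11.2,0,0,0,60,0.05,-0.04,-11.2,0,0,0,40,0.05,-0.04,-11.2,0,0,0]
}}

```text
clock: 3.02
position: [532.3, 186.0, 71.1]
ee_rot: [0.991, 0.132, 0.002, -0.001]
contact_force: [0.2, 0.1, 0.5]
gripper_width: 51.9
```

```bash
cat >> h.py <<'E'
def st():
    s=arm.read_state();q=s['ee_rot']
    print('t',round(s['clock'],2),'p',s['position'].round(2),'yaw',np.degrees(2*np.arctan2(q[1],q[0])).round(2),'F',s['contact_force'].round(1),'M',s['wrist_torque'].round(3),'j6',s['joints'][5].round(4),s['joint_efforts'][5].round(3),'w',round(s['gripper_width'],1))
E
python3 -c "
from h import *
st()
im,d=arm.get_image('wrist');save('pics/w2.png',im)"
```

```text
t 3.02 p [532.27 186.02  71.09] yaw 15.18 F [0.2 0.1 0.5] M [-0.018 -0.02  -0.022] j6 1.2113 -0.001 w 51.9
```

View pics/w2.png

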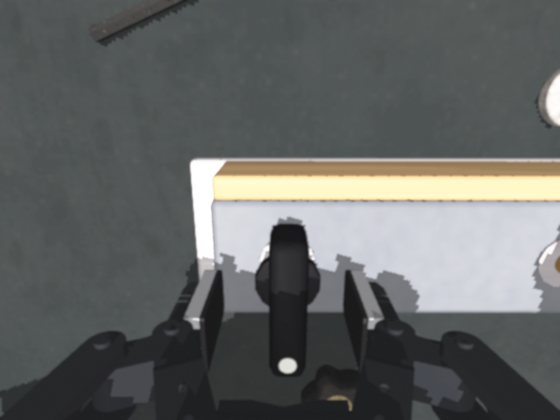

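Emit:
{"api": "play_rows", "payload": {
  "motion": [30,0,0,0,0,0,0,25,0,0,0,0,0,0,18,0,0,0,0,0,0,10,0,0,0,0,0,0,0,0,0,0,0,0,0]
}}

```text
clock: 3.7
position: [531.8, 184.3, 70.1]
ee_rot: [0.991, 0.131, 0.0, 0.0]
contact_force: [0.4, -3.1, 5.0]
gripper_width: 13.5
```

```bash
python3 -c "
from h import *
st()
for i in range(4): im,d=arm.get_image('wrist');st()
save('pics/w3.png',im)"
```

```text
t 3.7 p [531.82 184.26  70.13] yaw 15.06 F [ 0.4 -3.1  5. ] M [-0.928 -0.006 -0.145] j6 1.2111 0.15 w 13.5
t 3.75 p [531.85 184.27  70.14] yaw 15.06 F [ 0.1 -3.9  5.6] M [-1.005 -0.086 -0.126] j6 1.2111 0.15 w 14.0
t 3.8 p [531.86 184.29  70.17] yaw 15.06 F [ 0.4 -4.2  5.3] M [-0.965 -0.082 -0.203] j6 1.2111 0.15 w 13.7
t 3.85 p [531.83 184.23  70.16] yaw 15.06 F [ 0.8 -3.   6. ] M [-0.942 -0.085 -0.122] j6 1.2111 0.15 w 14.0
t 3.9 p [531.83 184.24  70.14] yaw 15.06 F [ 0.5 -3.4  6.1] M [-0.954 -0.063 -0.179] j6 1.2111 0.15 w 14.0
```

View pics/w3.png

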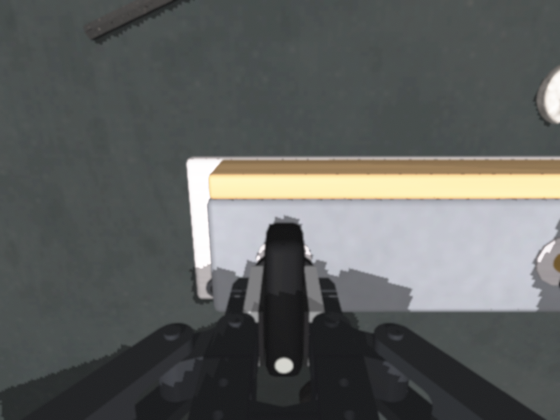

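Emit:
{"api": "play_rows", "payload": {
  "motion": [0,0,-0.03,0.05,0,0,-1,0,0,-0.03,0.05,0,0,-3,0,0,-0.03,0.04,0,0,-5,0,0,-0.03,0.03,0,0,-7,0,0,-0.03,0.02,0,0,-9]
}}

```text
clock: 4.53
position: [531.8, 184.3, 69.8]
ee_rot: [0.999, 0.052, 0.0, 0.0]
contact_force: [1.4, -3.7, 5.4]
gripper_width: 13.7
```

```bash
python3 -c "
from h import *
st()
for i in range(2): im,d=arm.get_image('top');st()"
```

```text
t 4.53 p [531.77 184.27  69.84] yaw 5.96 F [ 1.4 -3.7  5.4] M [-1.208 -0.536  0.237] j6 1.0526 -0.008 w 13.7
t 4.58 p [531.76 184.25  69.84] yaw 5.91 F [ 1.4 -3.9  4.8] M [-1.185 -0.569  0.09 ] j6 1.0516 -0.201 w 13.9
t 4.62 p [531.73 184.26  69.84] yaw 5.98 F [ 1.5 -5.   5.6] M [-1.195 -0.563  0.062] j6 1.0529 -0.131 w 14.0
```

Emit:
{"api": "play_rows", "payload": {
  "motion": [0,0,-0.03,0.01,0,0,-1,0,0,-0.03,0.01,0,0,-2,0,0,-0.03,0.01,0,0,-3,0,0,-0.03,0,0,0,-4,0,0,-0.03,0,0,0,-5]
}}

```text
clock: 5.25
position: [531.7, 184.2, 69.7]
ee_rot: [1.0, 0.009, 0.0, -0.0]
contact_force: [2.8, -3.0, 5.3]
gripper_width: 13.7
```

```bash
python3 -c "
from h import *
st()
im,d=arm.get_image('wrist');st();save('pics/w4.png',im)"
```

```text
t 5.25 p [531.71 184.19  69.69] yaw 1.01 F [ 2.8 -3.   5.3] M [-0.947 -0.859  0.185] j6 0.9668 -0.099 w 13.7
t 5.3 p [531.71 184.2   69.69] yaw 0.99 F [ 3.5 -2.9  5.2] M [-0.979 -0.888  0.136] j6 0.9664 -0.169 w 14.0
```

View pics/w4.png

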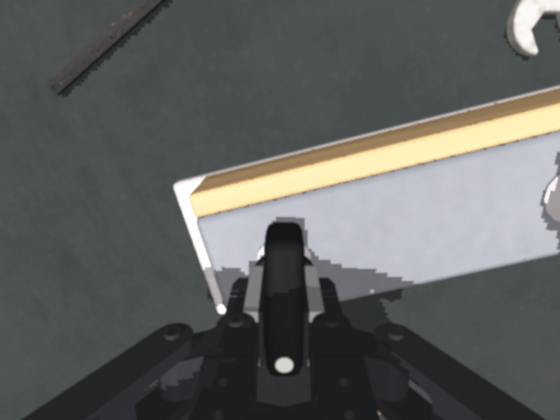

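Emit:
{"api": "play_rows", "payload": {
  "motion": [0,0,-0.02,0,0,0,-1,0,0,-0.02,0,0,0,-2,0,0,-0.02,0,0,0,-3,0,0,-0.02,-0.01,0,0,-4]
}}

```text
clock: 5.8
position: [531.7, 184.1, 69.5]
ee_rot: [1.0, -0.026, 0.0, -0.0]
contact_force: [2.9, -2.8, 5.7]
gripper_width: 13.8
```

```bash
python3 -c "
from h import *
st()
im,d=arm.get_image('wrist');st()"
```

```text
t 5.8 p [531.65 184.1   69.53] yaw -2.99 F [ 2.9 -2.8  5.7] M [-0.579 -1.022  0.22 ] j6 0.8973 -0.098 w 13.8
t 5.85 p [531.66 184.11  69.54] yaw -3.01 F [ 3.3 -1.1  4.3] M [-0.556 -1.058  0.154] j6 0.8969 -0.178 w 13.6
```

Emit:
{"api": "play_rows", "payload": {
  "motion": [0,0,-0.01,0,0,0,-1,0,0,-0.01,0,0,0,-2,0,0,-0.01,0,0,0,-3,0,0,-0.01,-0.01,0,0,-4]
}}

```text
clock: 6.35
position: [531.6, 184.0, 69.4]
ee_rot: [0.998, -0.061, 0.0, -0.0]
contact_force: [3.7, -0.5, 4.3]
gripper_width: 13.8
```

```bash
python3 -c "
from h import *
st()
im,d=arm.get_image('wrist');st()"
```

```text
t 6.35 p [531.65 184.    69.41] yaw -6.99 F [ 3.7 -0.5  4.3] M [-0.144 -1.265  0.186] j6 0.8276 -0.099 w 13.8
t 6.4 p [531.62 184.01  69.42] yaw -7.01 F [ 3.6 -0.6  4.6] M [-0.096 -1.192  0.173] j6 0.8273 -0.18 w 13.7
```

Emit:
{"api": "play_rows", "payload": {
  "motion": [0,0.01,0,0,0,0,-1,0,0.01,0,0,0,0,-2,0,0.01,0,0,0,0,-3,0,0.01,0,-0.01,0,0,-4]
}}

```text
clock: 6.9
position: [531.6, 184.0, 69.3]
ee_rot: [0.995, -0.096, 0.0, -0.0]
contact_force: [3.5, -0.1, 3.4]
gripper_width: 13.8
```

```bash
python3 -c "
from h import *
st()
im,d=arm.get_image('wrist');st()"
```

```text
t 6.9 p [531.64 183.95  69.27] yaw -10.99 F [ 3.5 -0.1  3.4] M [ 0.178 -1.206  0.2  ] j6 0.7579 -0.099 w 13.8
t 6.95 p [531.62 183.96  69.27] yaw -11.01 F [4.5 0.6 3.8] M [ 0.186 -1.201  0.158] j6 0.7576 -0.18 w 13.6
```

Turn is about 0.456 and still free; I'll go on in the same small steps.

Emit:
{"api": "play_rows", "payload": {
  "motion": [0,0.01,0,0,0,0,-1,0,0.01,0,0,0,0,-2,0,0.01,0,0,0,0,-3,0,0.01,0,-0.01,0,0,-4]
}}

```text
clock: 7.45
position: [531.6, 183.9, 69.1]
ee_rot: [0.991, -0.13, 0.0, -0.0]
contact_force: [3.6, 1.3, 4.6]
gripper_width: 13.7
```

```bash
python3 -c "
from h import *
st()
im,d=arm.get_image('wrist');st()"
```

```text
t 7.45 p [531.63 183.88  69.14] yaw -14.99 F [3.6 1.3 4.6] M [ 0.492 -1.166  0.193] j6 0.6882 -0.099 w 13.7
t 7.5 p [531.64 183.88  69.15] yaw -15.01 F [4.2 0.9 2.5] M [ 0.438 -1.259  0.15 ] j6 0.6879 -0.179 w 13.9
```

Emit:
{"api": "play_rows", "payload": {
  "motion": [0,0.01,0,0,0,0,-1,0,0.01,0,0,0,0,-2,0,0.01,0,0,0,0,-3,0,0.01,0,-0.01,0,0,-4]
}}

```text
clock: 8.0
position: [531.6, 183.8, 69.0]
ee_rot: [0.986, -0.165, -0.0, -0.0]
contact_force: [2.8, 1.6, 5.2]
gripper_width: 13.9
```

```bash
python3 -c "
from h import *
st()
im,d=arm.get_image('wrist');st()"
```

```text
t 8.0 p [531.61 183.82  69.05] yaw -18.98 F [2.8 1.6 5.2] M [ 0.684 -1.033  0.306] j6 0.6187 -0.183 w 13.9
t 8.05 p [531.63 183.83  69.05] yaw -19.0 F [2.7 1.6 3.9] M [ 0.734 -1.053  0.227] j6 0.6183 -0.26 w 13.9
```

Emit:
{"api": "play_rows", "payload": {
  "motion": [0,0,0,0.01,0,0,3,0,0,0,0.03,0,0,8,0,0,0.01,0.05,0,0,13,0,0,0.01,0.07,0,0,18,0,0,0.02,0.08,0,0,23]
}}

```text
clock: 8.68
position: [531.7, 183.9, 69.8]
ee_rot: [0.999, 0.036, -0.0, -0.0]
contact_force: [2.9, 1.8, 3.1]
gripper_width: 13.6
```

Emit:
{"api": "play_rows", "payload": {
  "motion": [0,0,0,0.02,0,0,5,0,0,0.01,0.03,0,0,10,0,0,0.01,0.05,0,0,15,0,0,0.02,0.07,0,0,20,0,0,0.02,0.08,0,0,24]
}}

```text
clock: 9.3
position: [531.6, 184.0, 70.6]
ee_rot: [0.97, 0.243, -0.0, -0.0]
contact_force: [3.5, 1.8, 4.7]
gripper_width: 14.0
```

```bash
python3 -c "
from h import *
st()
im,d=arm.get_image('wrist');st()"
```

```text
t 9.3 p [531.62 184.01  70.64] yaw 28.08 F [3.5 1.8 4.7] M [ 0.449 -1.101 -0.26 ] j6 1.44 -0.125 w 14.0
t 9.35 p [531.64 184.01  70.64] yaw 28.17 F [2.6 1.4 4.6] M [ 0.582 -1.084 -0.082] j6 1.4416 0.234 w 13.7
```

Emit:
{"api": "play_rows", "payload": {
  "motion": [0,0,0,0.01,0,0,3,0,0,0,0.02,0,0,6,0,0,0,0.03,0,0,8.5,0,0,0,0.04,0,0,10.5,0,0,0,0.04,0,0,11.5]
}}

```text
clock: 9.98
position: [531.6, 184.0, 71.0]
ee_rot: [0.941, 0.338, -0.0, -0.0]
contact_force: [3.5, 2.5, 4.9]
gripper_width: 13.5
```

```bash
python3 -c "
from h import *
st()
im,d=arm.get_image('wrist');st();save('pics/w5.png',im)"
```

```text
t 9.97 p [531.61 184.04  71.03] yaw 39.56 F [3.5 2.5 4.9] M [ 0.464 -1.061 -0.203] j6 1.64 0.144 w 13.5
t 10.03 p [531.6  184.03  71.  ] yaw 39.59 F [4.3 1.6 4.3] M [ 0.458 -1.062 -0.071] j6 1.6405 0.204 w 13.9
```

View pics/w5.png

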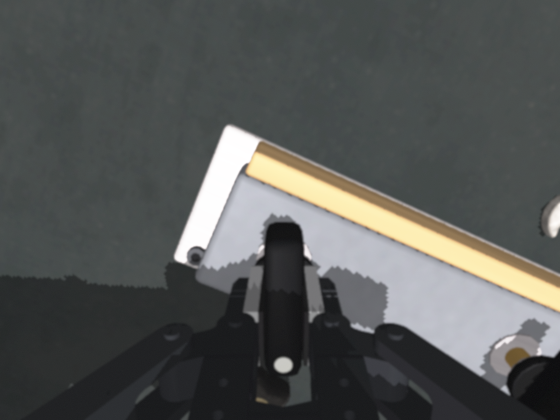

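Emit:
{"api": "play_rows", "payload": {
  "motion": [40,0,0,0,0,0,0,80,0,0,0,0,0,0,100,0,0,0,0,0,0,100,0,0,2,0,0,0,100,0,0,7,0,0,0]
}}

```text
clock: 10.65
position: [529.4, 182.8, 138.8]
ee_rot: [0.941, 0.338, -0.004, 0.001]
contact_force: [1.3, 0.8, 0.0]
gripper_width: 85.6
```

Emit:
{"api": "play_rows", "payload": {
  "motion": [100,1,-4,1,0,0,-8,100,2.3,-9,1,0,0,-16,100,3.64,-13.49,1,0,0,-24,100,3.64,-13.49,0,0,0,-24,100,3.64,-13.49,0,0,0,-24]
}}

```text
clock: 11.28
position: [566.8, 48.9, 139.6]
ee_rot: [0.991, 0.135, -0.002, 0.0]
contact_force: [0.5, -0.8, -0.4]
gripper_width: 85.6
```

```bash
python3 - <<'E'
from h import *
st()
im,d=arm.get_image('wrist');im,d,W,o=bars('wrist');st()
for x in o:print(x)
save('pics/w6.png',im)
im,d,W,o=bars('top')
for x in o:print(x)
save('pics/t6.png',im)
E
```

```text
t 11.28 p [566.83  48.93 139.6 ] yaw 15.56 F [ 0.5 -0.8 -0.4] M [ 0.01   0.014 -0.01 ] j6 1.4723 -0.002 w 85.6
t 11.38 p [567.62  49.97 140.67] yaw 15.67 F [-0.3 -0.6 -0.3] M [ 0.02  -0.038  0.035] j6 1.4722 0.001 w 85.4
('a', np.int64(3423), (532.9, 184.0), (59.9, 16.5), 39.5, 'mean', array([535.3, 182.8]), 'yaw', np.float64(38.7), 'z', np.float64(94.4))
('b', np.int64(2617), (569.5, 49.7), (59.6, 15.1), 15.5, 'mean', array([572. ,  50.4]), 'yaw', np.float64(15.5), 'z', np.float64(93.9))
```

View pics/w6.png

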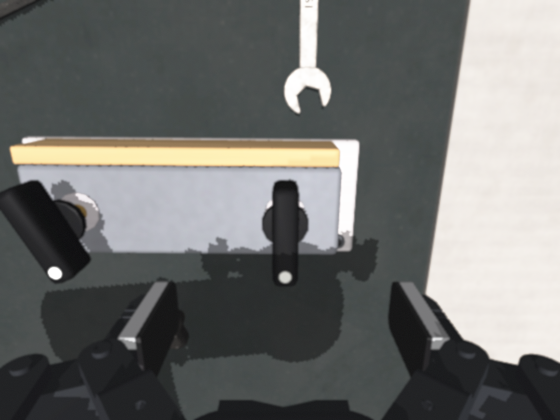

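View pics/t6.png

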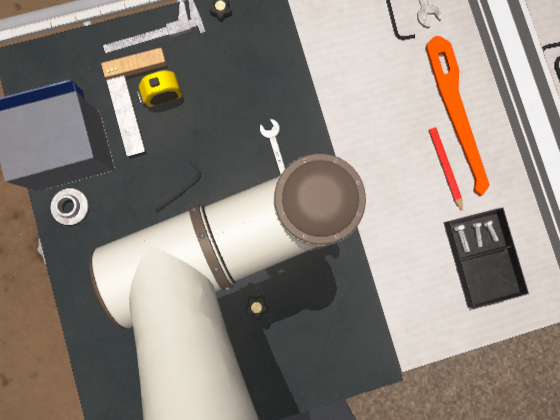

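Emit:
{"api": "play_rows", "payload": {
  "motion": [100,0.03,0.01,-3,0,0,0,100,0.03,0.01,-6,0,0,0,60,0.03,0.01,-7.1,0,0,0,40,0.03,0.01,-7.1,0,0,0,30,0.03,0.01,-7.1,0,0,0]
}}

```text
clock: 12.05
position: [569.3, 49.9, 71.3]
ee_rot: [0.991, 0.136, 0.001, -0.0]
contact_force: [0.1, -0.0, 0.2]
gripper_width: 32.5
```

Emit:
{"api": "play_rows", "payload": {
  "motion": [25,0,0,0,0,0,0,20,0,0,0,0,0,0,15,0,0,0,0,0,0,0,0,0,0,0,0,0,0,0,0,0,0,0,0]
}}

```text
clock: 12.68
position: [568.8, 49.2, 70.8]
ee_rot: [0.991, 0.136, 0.001, 0.0]
contact_force: [-1.1, -2.3, 5.5]
gripper_width: 13.9
```

```bash
python3 -c "
from h import *
st()
im,d=arm.get_image('wrist');st();save('pics/w7.png',im)"
```

```text
t 12.68 p [568.82  49.16  70.81] yaw 15.58 F [-1.1 -2.3  5.5] M [-0.507  0.199 -0.082] j6 1.472 0.094 w 13.9
t 12.72 p [568.82  49.14  70.8 ] yaw 15.58 F [-0.3 -0.8  5.9] M [-0.526  0.214 -0.044] j6 1.472 0.095 w 13.7
```

View pics/w7.png

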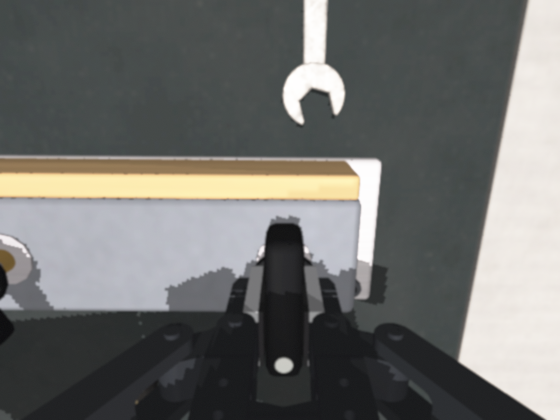

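Emit:
{"api": "play_rows", "payload": {
  "motion": [0,0,0,0,0,0,-2,0,0,0,-0.01,0,0,-5,0,0,0,-0.02,0,0,-8,0,0,0,-0.03,0,0,-11,0,0,0,-0.04,0,0,-13]
}}

```text
clock: 13.35
position: [568.9, 49.1, 70.4]
ee_rot: [1.0, 0.023, 0.001, 0.0]
contact_force: [0.0, -1.5, 4.8]
gripper_width: 14.1
```

Emit:
{"api": "play_rows", "payload": {
  "motion": [0,0,0,0,0,0,-1,0,0,0,-0.01,0,0,-2,0,0,0,-0.01,0,0,-3,0,0,0,-0.01,0,0,-4,0,0,0,-0.02,0,0,-5]
}}

```text
clock: 13.98
position: [568.9, 49.0, 70.2]
ee_rot: [1.0, -0.021, 0.001, 0.0]
contact_force: [0.1, -2.5, 5.2]
gripper_width: 13.6
```

```bash
python3 -c "
from h import *
st()
im,d=arm.get_image('wrist');st()"
```

```text
t 13.97 p [568.89  48.99  70.21] yaw -2.37 F [ 0.1 -2.5  5.2] M [-0.691  0.122  0.198] j6 1.1582 -0.098 w 13.6
t 14.03 p [568.88  49.    70.21] yaw -2.4 F [-0.1 -2.1  6. ] M [-0.724  0.099  0.155] j6 1.1577 -0.184 w 14.0
```

Free so far at about 0.31 rad; the j6 baseline of -0.098 is the same as on knob a.

Emit:
{"api": "play_rows", "payload": {
  "motion": [0,0,0,0,0,0,-1,0,0,0,-0.01,0,0,-2,0,0,0,-0.01,0,0,-3,0,0,0,-0.01,0,0,-4,0,0,0,-0.02,0,0,-5]
}}

```text
clock: 14.65
position: [568.9, 49.0, 70.0]
ee_rot: [0.998, -0.064, 0.001, 0.0]
contact_force: [-0.9, -2.6, 5.8]
gripper_width: 13.8
```

```bash
python3 -c "
from h import *
st()
im,d=arm.get_image('wrist');st()"
```

```text
t 14.65 p [568.85  48.96  70.01] yaw -7.37 F [-0.9 -2.6  5.8] M [-0.737  0.124  0.215] j6 1.0709 -0.098 w 13.8
t 14.7 p [568.86  48.97  70.02] yaw -7.4 F [-0.1 -4.2  5.8] M [-0.763  0.113  0.152] j6 1.0704 -0.183 w 13.7
```

Emit:
{"api": "play_rows", "payload": {
  "motion": [0,0,0,0,0,0,-1,0,0,0,-0.01,0,0,-2,0,0,0,-0.01,0,0,-3,0,0,0,-0.01,0,0,-4]
}}

```text
clock: 15.2
position: [568.9, 48.9, 69.9]
ee_rot: [0.995, -0.099, 0.001, 0.0]
contact_force: [0.1, -2.3, 4.5]
gripper_width: 14.1
```

```bash
python3 -c "
from h import *
st()
im,d=arm.get_image('wrist');st()"
```

```text
t 15.2 p [568.86  48.93  69.89] yaw -11.38 F [ 0.1 -2.3  4.5] M [-0.822  0.088  0.209] j6 1.0011 -0.099 w 14.1
t 15.25 p [568.87  48.92  69.9 ] yaw -11.41 F [-0.7 -2.6  5. ] M [-0.766  0.05   0.143] j6 1.0006 -0.184 w 13.8
```

Emit:
{"api": "play_rows", "payload": {
  "motion": [0,0,0,0,0,0,-1,0,0,0,-0.01,0,0,-2,0,0,0,-0.01,0,0,-3,0,0,0,-0.01,0,0,-4,0,0,0,-0.02,0,0,-5]
}}

```text
clock: 15.88
position: [568.9, 48.9, 69.7]
ee_rot: [0.99, -0.142, 0.001, 0.0]
contact_force: [-0.8, -2.7, 5.5]
gripper_width: 13.8
```

```bash
python3 -c "
from h import *
st()"
```

```text
t 15.88 p [568.85  48.86  69.72] yaw -16.37 F [-0.8 -2.7  5.5] M [-0.798  0.08   0.177] j6 0.9138 -0.098 w 13.8
```

Emit:
{"api": "play_rows", "payload": {
  "motion": [0,0,0,0,0,0,-1,0,0,0,-0.01,0,0,-2,0,0,0,-0.01,0,0,-3,0,0,0,-0.01,0,0,-4]
}}

```text
clock: 16.38
position: [568.8, 48.8, 69.6]
ee_rot: [0.984, -0.177, 0.001, 0.0]
contact_force: [0.3, -2.7, 5.6]
gripper_width: 13.6
```

```bash
python3 -c "
from h import *
st()"
```

```text
t 16.38 p [568.84  48.83  69.59] yaw -20.38 F [ 0.3 -2.7  5.6] M [-0.918  0.021  0.209] j6 0.844 -0.099 w 13.6
```

Emit:
{"api": "play_rows", "payload": {
  "motion": [0,0,0,0,0,0,-1,0,0,0,-0.01,0,0,-2,0,0,0,-0.01,0,0,-3,0,0,0,-0.01,0,0,-4,0,0,0,-0.02,0,0,-5]
}}

```text
clock: 17.0
position: [568.8, 48.8, 69.4]
ee_rot: [0.976, -0.22, 0.001, 0.0]
contact_force: [0.1, -3.1, 6.4]
gripper_width: 13.7
```

```bash
python3 -c "
from h import *
st()"
```

```text
t 17.0 p [568.82  48.78  69.39] yaw -25.37 F [ 0.1 -3.1  6.4] M [-1.01   0.052  0.149] j6 0.7568 -0.098 w 13.7
```

Emit:
{"api": "play_rows", "payload": {
  "motion": [0,0,0,0,0,0,-2,0,0,0,-0.01,0,0,-4,0,0,0,-0.02,0,0,-6,0,0,0,-0.02,0,0,-7,0,0,0,-0.03,0,0,-8]
}}

```text
clock: 17.62
position: [568.8, 48.7, 69.1]
ee_rot: [0.958, -0.287, 0.001, 0.0]
contact_force: [-0.4, -3.8, 5.5]
gripper_width: 13.5
```

```bash
python3 -c "
from h import *
st()
im,d=arm.get_image('wrist');st();save('pics/w8.png',im)"
```

```text
t 17.62 p [568.78  48.72  69.11] yaw -33.39 F [-0.4 -3.8  5.5] M [-1.101  0.084  0.192] j6 0.6169 -0.098 w 13.5
t 17.68 p [568.8   48.74  69.12] yaw -33.42 F [-0.1 -3.4  5.4] M [-1.042  0.027  0.107] j6 0.6164 -0.183 w 14.0
```

View pics/w8.png

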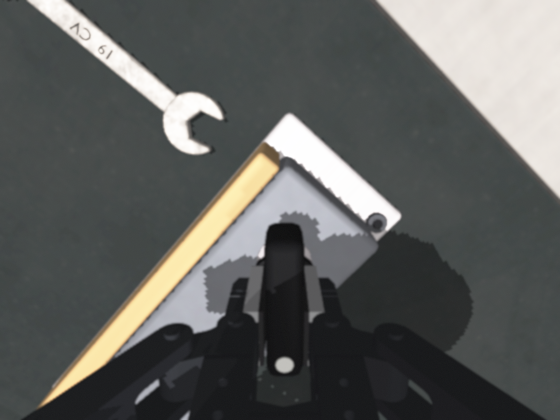

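Emit:
{"api": "play_rows", "payload": {
  "motion": [0,0,0,0,0,0,-1,0,0,0,-0.01,0,0,-2,0,0,0,-0.01,0,0,-3,0,0,0,-0.01,0,0,-4]
}}

```text
clock: 18.18
position: [568.8, 48.7, 69.0]
ee_rot: [0.947, -0.321, 0.001, 0.0]
contact_force: [-0.1, -3.2, 6.0]
gripper_width: 13.7
```

```bash
python3 -c "
from h import *
st()"
```

```text
t 18.18 p [568.76  48.7   68.98] yaw -37.39 F [-0.1 -3.2  6. ] M [-1.093  0.077  0.166] j6 0.5471 -0.099 w 13.7
```

Emit:
{"api": "play_rows", "payload": {
  "motion": [0,0,0,0,0,0,-1,0,0,0,-0.01,0,0,-2,0,0,0,-0.01,0,0,-3,0,0,0,-0.01,0,0,-4]
}}

```text
clock: 18.68
position: [568.7, 48.6, 68.9]
ee_rot: [0.935, -0.353, 0.001, 0.0]
contact_force: [-0.5, -4.2, 5.3]
gripper_width: 13.7
```

```bash
python3 -c "
from h import *
st()"
```

```text
t 18.68 p [568.74  48.64  68.85] yaw -41.39 F [-0.5 -4.2  5.3] M [-1.159  0.009  0.185] j6 0.4773 -0.099 w 13.7
```

Emit:
{"api": "play_rows", "payload": {
  "motion": [0,0,0,0,0,0,-1,0,0,0,-0.01,0,0,-2,0,0,0,-0.01,0,0,-3,0,0,0,-0.01,0,0,-4]
}}

```text
clock: 19.18
position: [568.7, 48.6, 68.7]
ee_rot: [0.923, -0.386, 0.0, 0.0]
contact_force: [-0.4, -4.6, 6.5]
gripper_width: 13.7
```

```bash
python3 -c "
from h import *
st()"
```

```text
t 19.18 p [568.69  48.62  68.7 ] yaw -45.39 F [-0.4 -4.6  6.5] M [-1.143  0.061  0.234] j6 0.4075 -0.099 w 13.7
```

Emit:
{"api": "play_rows", "payload": {
  "motion": [0,0,0,0,0,0,-1,0,0,0,-0.01,0,0,-2,0,0,0,-0.01,0,0,-3,0,0,0,-0.01,0,0,-4]
}}

```text
clock: 19.68
position: [568.8, 48.6, 68.6]
ee_rot: [0.909, -0.418, 0.001, 0.0]
contact_force: [1.3, -3.5, 5.5]
gripper_width: 13.5
```

```bash
python3 -c "
from h import *
st()"
```

```text
t 19.68 p [568.76  48.59  68.61] yaw -49.36 F [ 1.3 -3.5  5.5] M [-1.253 -0.002  0.312] j6 0.338 -0.209 w 13.5
```

Emit:
{"api": "play_rows", "payload": {
  "motion": [0,0,0,0,0,0,-1,0,0,0,0,0,0,-2]
}}

```text
clock: 19.92
position: [568.8, 48.6, 68.5]
ee_rot: [0.901, -0.433, 0.001, 0.001]
contact_force: [0.7, -4.3, 4.9]
gripper_width: 13.8
```

```bash
python3 -c "
from h import *
st()
im,d=arm.get_image('wrist');st()"
```

```text
t 19.93 p [568.76  48.58  68.53] yaw -51.36 F [ 0.7 -4.3  4.9] M [-1.301 -0.03   0.377] j6 0.3031 -0.263 w 13.8
t 19.98 p [568.76  48.58  68.55] yaw -51.39 F [ 0.1 -5.   5.4] M [-1.354 -0.084  0.288] j6 0.3027 -0.352 w 13.6
```

Emit:
{"api": "play_rows", "payload": {
  "motion": [0,0,0,0,0,0,-1,0,0,0,0,0,0,-2]
}}

```text
clock: 20.23
position: [568.8, 48.6, 68.5]
ee_rot: [0.894, -0.449, 0.001, 0.001]
contact_force: [-0.5, -4.3, 4.5]
gripper_width: 13.7
```

```bash
python3 -c "
from h import *
st()
for i in range(3): im,d=arm.get_image('wrist');st()"
```

```text
t 20.23 p [568.78  48.58  68.5 ] yaw -53.36 F [-0.5 -4.3  4.5] M [-1.442 -0.099  0.427] j6 0.2682 -0.323 w 13.7
t 20.27 p [568.77  48.59  68.5 ] yaw -53.38 F [ 1.3 -4.6  4.9] M [-1.435 -0.095  0.3  ] j6 0.2678 -0.41 w 13.8
t 20.32 p [568.8   48.59  68.51] yaw -53.35 F [ 0.2 -5.2  4.6] M [-1.438 -0.095  0.352] j6 0.2684 -0.368 w 13.8
t 20.38 p [568.77  48.56  68.49] yaw -53.34 F [ 0.2 -4.3  5.7] M [-1.473 -0.097  0.324] j6 0.2685 -0.334 w 13.8
```

Emit:
{"api": "play_rows", "payload": {
  "motion": [40,0,0,0,0,0,0,80,0,0,0,0,0,0,100,0,0,0,0,0,0,100,0,0,2,0,0,0,100,0,0,7,0,0,0]
}}

```text
clock: 21.0
position: [566.5, 49.1, 135.9]
ee_rot: [0.893, -0.45, -0.003, 0.002]
contact_force: [0.6, 1.1, -0.8]
gripper_width: 85.3
```

Emit:
{"api": "play_rows", "payload": {
  "motion": [100,0,2,4,0,0,0,100,-2,6,8,0,0,0,100,-5,10,12,0,0,0,100,-7,15,12,0,0,0,100,-8,18,12,0,0,0]
}}

```text
clock: 21.62
position: [487.2, 231.5, 258.7]
ee_rot: [0.894, -0.449, 0.0, -0.001]
contact_force: [-0.0, -0.2, 0.6]
gripper_width: 84.7
```

```bash
python3 - <<'E'
from h import *
st()
for n in ('wrist','top'):
  im,d,W,o=bars(n,zmin=84)
  for x in o:print(n,x)
  save(f'pics/{n}9.png',im)
st()
E
```

```text
t 21.62 p [487.17 231.52 258.73] yaw -53.32 F [-0.  -0.2  0.6] M [-0.009 -0.077 -0.001] j6 -0.1037 0.245 w 84.7
wrist ('a', np.int64(1371), (531.8, 187.0), (59.1, 15.0), 39.4, 'mean', array([531.8, 186.6]), 'yaw', np.float64(39.3), 'z', np.float64(93.8))
top ('a', np.int64(306), (530.4, 184.7), (59.6, 15.2), 39.2, 'mean', array([530.4, 184.2]), 'yaw', np.float64(39.2), 'z', np.float64(93.3))
top ('b', np.int64(281), (566.6, 49.6), (14.8, 59.7), 37.3, 'mean', array([566.5,  49.8]), 'yaw', np.float64(-52.7), 'z', np.float64(90.2))
t 21.73 p [487.27 231.96 257.88] yaw -53.2 F [-0.2 -0.5  0.7] M [-0.027 -0.004  0.034] j6 -0.1019 -0.144 w 85.5
```

View pics/top9.png

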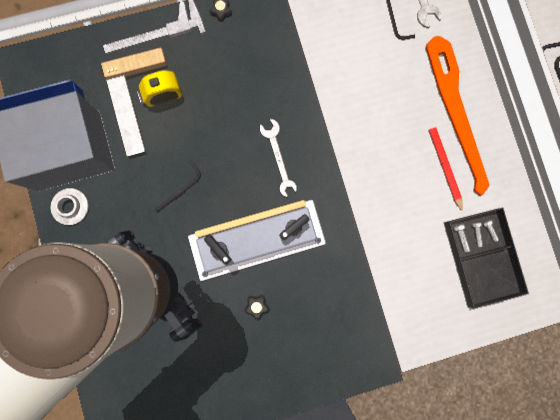

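View pics/wrist9.png

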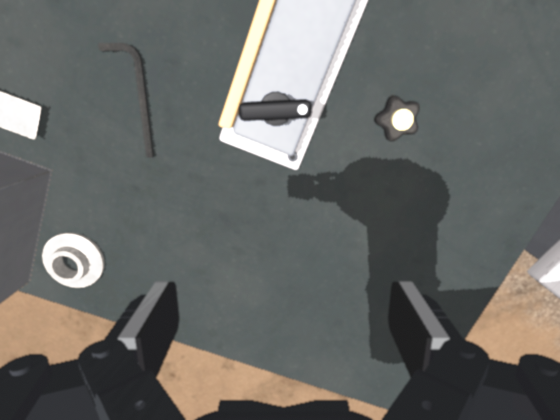

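Emit:
{"api": "play_rows", "payload": {
  "motion": [100,0,0,0,0,0,0,100,0,0,0,0,0,0,100,0,0,0,0,0,0]
}}

```text
clock: 22.1
position: [488.7, 228.5, 257.8]
ee_rot: [0.893, -0.45, -0.0, 0.0]
contact_force: [0.7, 0.6, -0.3]
gripper_width: 85.2
```

```bash
python3 - <<'E'
from h import *
im,d,W,o=bars('top',zmin=84)
for x in o:print(x)
st(); print(arm.job_done())
E
```

```text
('a', np.int64(306), (530.2, 184.5), (59.1, 15.2), 39.4, 'mean', array([530.2, 184. ]), 'yaw', np.float64(39.5), 'z', np.float64(93.3))
('b', np.int64(283), (566.7, 49.4), (14.8, 59.8), 37.3, 'mean', array([566.5,  49.7]), 'yaw', np.float64(-52.6), 'z', np.float64(90.4))
t 22.15 p [488.66 228.59 257.81] yaw -53.51 F [ 0.8 -0.4  0. ] M [-0.018 -0.047  0.053] j6 -0.1013 0.001 w 85.3
the job is handed in; nothing more can be done
None
```

Knob a turned out to be the crossed screw and is backed out. Knob b was the sound one and is home and snug. I handed the job in at about 22 s; no verdict was reported.

- **Knob a:** it began to bind at about 0.55–0.6 rad. I stopped with a resistance climb of about 0.08–0.1 N m, well under the 0.45 limit. I then turned it anticlockwise and stopped just short of the stop. The last top picture puts its bar at about −0.42 rad; the limit is −0.35 and the stop is at −0.5.
- **Knob b:** it ran freely until about 1.07 rad, then I tightened it to a climb of about 0.23 N m. After release it stands at about 1.18 rad. From the spring rate, that leaves roughly 0.2 N m still pressing (0.075 needed). I inferred that figure from the bar angle and did not measure it directly.
- **Last checks:** both bars held their angle between two pictures about 0.5 s apart. The gripper is open and clear of everything, with about zero force on it. The spare knob, hex key and spanner look unmoved in the pictures.
- **Disagreement:** the wrist and top cameras differed by about 2 mm on the knob positions. I allowed for this when gripping, and side forces stayed around 5 N or less.

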